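Load a shade batten under the sprung finger of the drilling jig

ROBOT

A 6-joint arm with a two-finger parallel gripper is mounted at the origin on the work surface. World frame = base frame: x ahead of the robot, y to its left, z up, the work surface at z = 0. Lengths are in m, angles in rad, forces in N, time in s.
With the tool pointing down it reaches from about 0.375 to 0.9 m from the base axis. Payload 3.1 kg.
Tool frame: the origin (TCP) lies at the centre of the arm's flange, where the gripper is bolted on; the fingertips stand 173 mm ahead of it and the grasp point (between the pads) lies 155 mm ahead of it; z points along the fingers, y is the line along which they close (so a half turn about z gives the same grasp; the last joint's range is limited). The gripper opens to 85 mm and grips with 20 to 120 N. Pads are 22 mm wide; open, the fingers measure 114 mm over their backs; the gripper's body (76 mm by 85 mm) begins 54 mm behind the grasp point. The pads swing forward as they close: fully open they stand 13 mm farther back than shut.
Start: joints at [-1.448, 0.527, 1.433, -0, 1.181, -0.178], TCP at [0.186, -0.597, 0.405] pointing down, gripper open.
Joint ranges: [-3.08, 3.08], [-0.75, 2.2], [0.22, 2.44], [-1.43, 4.57], [0, 2.65], [-2.85, 2.85]. Speed limits (rad/s): [2.79, 2.79, 3.14, 3.14, 3.14, 3.14].

INTERFACE

Orientations are given as a unit quaternion [x, y, z, w].
In Python, from station import * gives the robot as it stands.
- The arm moves only by the shell command python3 -m jog 'ROWS' [OPENING] [FORCE]. ROWS is a JSON object of lists of equal length, an entry for each row: "linear": the shift along the world's x, y, z in mm, a list of three; "turn": the turn about the world's z in units of 5 degrees (1.0 is 5 degrees). A call has 1 to 12 rows; each row shifts and turns the commanded pose from where the row before left it; what a row does not reach is not made up. A row lasts 1/8 s, in which the tool goes at most 62.5 mm and 10.7 degrees, less where a joint would pass 70% of its speed; a pose out of reach is approached as far as the arm can. A call is refused whole if a number of a shift passes 62.5 or a number of a turn 1, either way. A call with a gripper value outside its range is refused whole. OPENING is the opening, from 0 (shut) to 1 (fully open), set as the call begins (- or left out, the last holds). The fingers move at their own pace and stop on an object; FORCE is the grip in N (left out, the last holds). Time passes only in rows, so rows that do not move let the fingers close. It gives the time, the measured TCP pose, the force, the opening and the grip force at its end, in the units of the state.
- sense(): the state, without advancing time (a new reading comes with each control period).
- snapshot(name): name is "scene" or "top" or "wrist"; returns the picture (480x640x3 uint8, red, green, blue); there is no depth.
- get_calibration(name): a dict with "fx", "fy", "cx", "cy" (pixels), "world_to_cam" (4x4, takes a point from world to camera coordinates). Camera axes: x right, y down, z forward; pixel columns grow to the right and rows downward; lengths in m; the calibration is good to about 2 mm. The wrist camera is an equidistant fisheye: a pixel r from the principal point sees the ray r / f radians off the axis. A picture is of the moment at which its call begins: read the wrist's pose just before it. get_calibration takes no time and is no camera call; for the wrist camera it gives the pose at the moment of the call.
- sign_off(): hands the job in; it is judged then, once.
The state is a dict: "t": time; "q": joint angles; "qd": joint speeds; "tau": joint torques, N m; "tcp_pos": TCP position; "tool_rot": TCP orientation; "force": force on the tool from outside, world axes, zero at the start; "ft_torque": the same for the moment, N m; "finger_gap": opening from 0.0 (shut) to 1.0 (fully open); "gripper_force": force on a finger pad.
Only numpy, scipy, OpenCV 4.12 (cv2) and the standard library are available. Lean on these libraries where they do the work, as an engineer would, in place of code of your own. Each camera call takes 0.05 s, during which the arm holds its last target. There are 200 camera calls.

TASK

Take the dark wooden batten from the cradle and load it into the green drilling jig: push its rounded end under the red sprung hold-down finger so that the finger is pushed up, and slide it along the guides until it pushes the end stop's brass plunger well in (at least half of its short travel). Push gently, feeling for the stop, whose setting is not known; then let go so that the finger alone keeps the batten flat, straight and against the plunger, and leave everything else where it is.

Things in the scene. Friction and masses are not known exactly. Their poses are not given: they have to be found in the camera images.
- batten_mid (a point): centre (half-way up) of the dark wooden batten, (sizes here and below in mm) 200 long, 28 wide, 20 thick, about 70 g, both ends fully rounded over (half-round, radius 10, about the width axis) so either end may lead. x runs along its length, y across its width, z up. It lies loose on the cradle with its underside 25 above the table
- cradle: fixed plywood cradle holding the batten; origin under its centre at table level, x along the batten. Base plate 190 x 70 x 6; two cross bars 12 thick at x = -75 and +75, tops at 25, with 12 mm cheeks beside the batten (up to 37 high). Between the bars fingers have free room down to 6 above the table
- jig_mouth (a point): middle of the entry edge of the fixed green jig's deck, on its top face, 25 above the table. x points the way the batten is pushed in, y to the left, z up. Block 90 wide, from x = 0 to 210. Aluminium guide walls 10 high, 31 apart from x = 40 on, flared to about 40 apart at x = 12. Open table on the negative x side
- pivot: hinge bracket of the red hold-down finger; origin on the deck's top face, centre line, 160 beyond jig_mouth; hinge axis across, 32 above the deck. Finger: nose bar (10 dia, 20 wide) 55 beyond jig_mouth, 3 above the deck when empty; from it a smooth toe rises at 26 degrees back to 12 beyond jig_mouth, 22 above the deck. A batten end slid along the deck lifts it. Raised it stays below 90 above the table
- holddown (a joint): angle of the finger, rad: 0 at rest with the jig empty, grows as the nose rises, about 0.16 with the batten under it. Its spring presses the nose down with about 5 N at 0 and 6 N on the batten, and makes the batten drag with roughly 4 to 13 N as it slides, more if the hand also bears down on the deck; keep the push on the finger below 25 N
- gauge: stop rail fixed in the jig, origin on the deck's top face, centre line, 135 beyond jig_mouth. Carries an aluminium stop block clamped at an unmeasured setting: the tip of its brass plunger (12 dia, axis 10 above the deck) is anywhere from 86 to 111 beyond jig_mouth. The plunger resists with 2 N at first touch and 6 N when 4 mm in, flush with the block, which is hard: keep below 20 N
- cone_blue: blue thread cone, 60 dia, 98 high; loose, origin at its underside; bystander, leave alone
- cone_red: red thread cone, 60 dia, 98 high; loose, origin at its underside; bystander, leave alone
- glue: yellow glue bottle, 56 dia, 130 high; loose, origin at its underside; bystander, leave alone
- driver: screwdriver lying on the table; loose, origin at its underside; bystander, leave alone
- eyelets: orange eyelet tray 110 x 150 x 40; loose, origin at its underside; bystander, leave alone
- tape: grey tape ring, 68 dia, 22 high; loose, origin at its underside; bystander, leave alone
- chalk: white chalk block 50 x 35 x 12; loose, origin at its underside; bystander, leave alone
There are look-alikes about, which are no part of the job. What is meant by the part that bears batten_mid is not white, and is the larger of those in its own colour.

How it is judged:
By the outcome, as a careful person would: the job done as asked, in the order asked, and still so for the second after the job is handed in, with the robot touching nothing.
It also fails if it takes over 67 s, if anything falls off the work surface, if the arm or the gripper's body presses on something with over 40 N, if the wrist force passes 120 N, or if a joint passes its speed limit or range.

## Working session

There is one attempt and no reset: what is moved stays moved. The work goes in short steps, Python scripts to look and compute and a shell command to move; the robot and the scene stay as the last step left them, time stands still between calls to the robot, and variables do not carry over. Pictures are saved under pics/ and viewed, at most 10 in all, crops included, and the job is handed in when it is done.

```bash
mkdir -p pics; python3 - <<'E'
from station import *
import cv2
for n in("scene","top"):
    cv2.imwrite(f"pics/{n}0.png",snapshot(n)[:,:,::-1])
    c=get_calibration(n);print(n,c)
s=sense();print(s['t'],s['tcp_pos'],s['tool_rot'],s['force'])
E
```

```text
scene {'fx': 466.97157415792816, 'fy': 466.97157415792816, 'cx': 325.27763904042496, 'cy': 244.53825660681656, 'world_to_cam': array([[-8.31068635e-01,  5.56169269e-01, -8.17329883e-04,
         4.52564431e-01],
       [ 4.51976317e-01,  6.74518102e-01, -5.83731735e-01,
        -2.29071884e-01],
       [-3.24102349e-01, -4.85490551e-01, -8.11946176e-01,
         1.29406335e+00],
       [ 0.00000000e+00,  0.00000000e+00,  0.00000000e+00,
         1.00000000e+00]])}
top {'fx': 531.194028581215, 'fy': 531.194028581215, 'cx': 325.899982763942, 'cy': 250.93422640652994, 'world_to_cam': array([[ 0.01421157, -0.99987362,  0.00712506,  0.00722073],
       [-0.99258813, -0.01496742, -0.12060175,  0.54143879],
       [ 0.12069315, -0.00535831, -0.9926754 ,  1.44471146],
       [ 0.        ,  0.        ,  0.        ,  1.        ]])}
0.1 [ 0.18575669 -0.59642543  0.4038165 ] [ 9.88635470e-01  1.50329304e-01  1.23498171e-05 -1.00418081e-03] [ 0.52438397 -1.4443253   0.43489913]
```

View pics/top0.png

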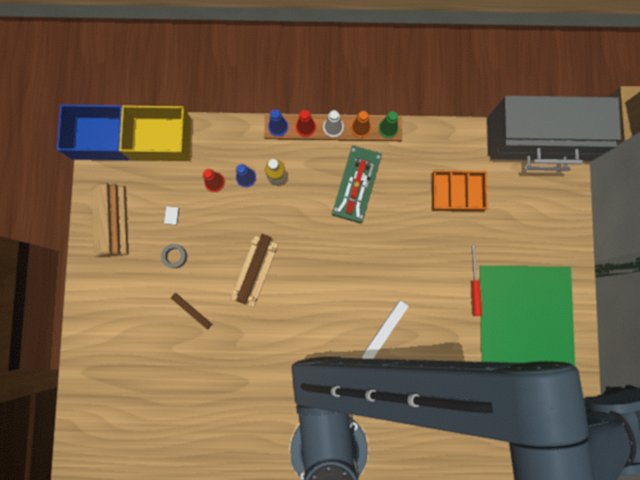

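View pics/scene0.png

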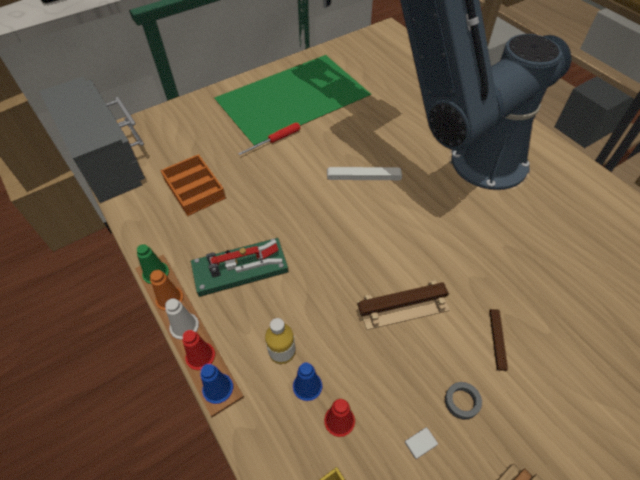

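The top view shows these candidates for the batten:
- dark batten on the cradle (256,269)
- small dark stick loose on the table (191,311)
- white bar (385,330)
- brown stacked strips (110,220)

I choose the one at (256,269): it is dark, the larger of its colour, and on the cradle. The green jig is at (357,184). Next is a close crop to check this.

```bash
python3 - <<'E'
import cv2,numpy as np
a=cv2.imread("pics/top0.png")
f=lambda x,y,w,h,k:cv2.resize(a[y:y+h,x:x+w],None,fx=k,fy=k,interpolation=cv2.INTER_CUBIC)
b=f(225,225,60,88,6.5); c=f(325,140,60,88,6.5)
cv2.imwrite("pics/crop0.png",np.hstack([b,c]))
E
```

```text
(no output)
```

View pics/crop0.png

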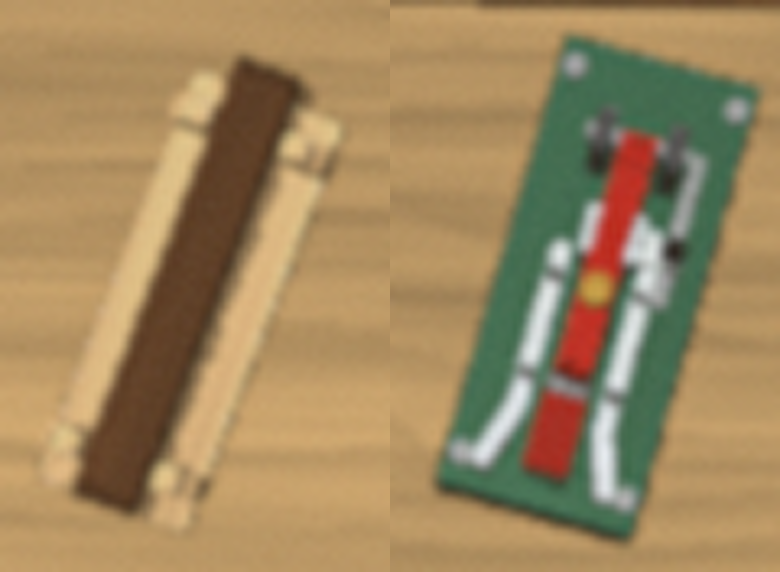

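Left crop: the long dark batten in the cradle, with ends at about (251.5,236) and (241.8,302.3) in top pixels; the choice is confirmed. Right crop: the jig, with its flared mouth at the lower end, towards the robot. The jig's corners are crop (437,485), (630,540), (567,38) and (760,92).

```bash
cat > h.py <<'E'
from station import *
import numpy as np, cv2
from scipy.spatial.transform import Rotation as R
def bp(c,uv,z):
    W=c["world_to_cam"];x=(uv[0]-c["cx"])/c["fx"];y=(uv[1]-c["cy"])/c["fy"]
    return ray(W,np.array([x,y,1.]),z)
def ray(W,d,z):
    Rt=W[:3,:3].T;o=-Rt@W[:3,3];d=Rt@d;return o+d*(z-o[2])/d[2]
def bpw(c,uv,z):
    d=np.array([uv[0]-c["cx"],uv[1]-c["cy"]]);r=np.hypot(*d);t=r/c["fx"]
    return ray(c["world_to_cam"],np.r_[d/r*np.sin(t),np.cos(t)],z)
def proj(c,p,fish=False):
    p=c["world_to_cam"]@np.r_[p,1];
    if not fish: return np.array([c["cx"]+c["fx"]*p[0]/p[2],c["cy"]+c["fy"]*p[1]/p[2]])
    r=np.hypot(p[0],p[1]);t=np.arctan2(r,p[2]);return np.array([c["cx"]+c["fx"]*t*p[0]/r,c["cy"]+c["fx"]*t*p[1]/r])
E
python3 - <<'E'
from h import *
c=get_calibration("top")
P=lambda x,y,z,o:bp(c,((x+.0)/6.5+o[0]-.4,y/6.5+o[1]-.4),z)[:2]
o=(225,225)
B=[P(x,y,.038,o) for x,y in((240,60),(302,85),(140,515),(78,490))]
J=[P(x-390,y,.025,(325,140)) for x,y in((567,38),(760,92),(630,540),(437,485))]
for n,Q in(("bat",B),("jig",J)):
    Q=np.array(Q);f=Q[:2].mean(0);k=Q[2:].mean(0);d=f-k
    print(n,"near",k,"far",f,"mid",(f+k)/2,"L",np.linalg.norm(d),"W",np.linalg.norm(Q[0]-Q[1]),np.linalg.norm(Q[2]-Q[3]),"yaw",np.degrees(np.arctan2(d[1],d[0])))
a=cv2.cvtColor(cv2.imread("pics/top0.png"),cv2.COLOR_BGR2HSV)
for n,lo,hi,(x,y,w,h),z in(("bat",(0,60,20),(20,255,110),(225,225,60,88),.04),("jig",(60,60,30),(95,255,255),(325,140,60,88),.025)):
    m=cv2.inRange(a,lo,hi)[y:y+h,x:x+w]
    pts=cv2.findNonZero(m);r=cv2.minAreaRect(pts);print(n,r,[bp(c,np.array(q)+(x,y),z)[:2].round(4) for q in cv2.boxPoints(r)], bp(c,np.array(r[0])+(x,y),z))
s=sense();Rm=R.from_quat(s['tool_rot']).as_matrix();print("tool y dir",Rm[:,1],np.degrees(np.arctan2(Rm[1,1],Rm[0,1])))
E
```

```text
bat near [0.39665547 0.24447332] far [0.58062988 0.18141041] mid [0.48864267 0.21294187] L 0.1944826763255341 W 0.028728427729649487 0.028284294865542705 yaw -18.920732904935853
jig near [ 0.63531672 -0.04209054] far [ 0.8363146  -0.09748176] mid [ 0.73581566 -0.06978615] L 0.20849061582479653 W 0.08828507792162556 0.08698065957164061 yaw -15.40720146128927
bat ((28.803119659423828, 43.787654876708984), (11.1331205368042, 71.504638671875), 21.29735565185547) [array([0.4014, 0.26  ]), array([0.5866, 0.1944]), array([0.5757, 0.1653]), array([0.3908, 0.2313])] [0.48787986 0.21299903 0.04      ]
jig ((31.46261978149414, 43.765499114990234), (29.929162979125977, 71.0817642211914), 16.144338607788086) [array([ 0.6481, -0.0012]), array([ 0.8478, -0.0553]), array([ 0.8246, -0.1378]), array([ 0.6256, -0.0824])] [ 0.73572798 -0.06897897  0.025     ]
tool y dir [ 0.29724179 -0.95480018 -0.00198182] -72.70795133926642
```

Batten: mid (0.488,0.213), yaw −19°, length about 195–200 and width 28, which fits. Jig: mouth about (0.6345,−0.0415), yaw −15.4°, 208 × 88, which also fits. The far end leads. I will grasp 52 mm behind the middle, at about (0.439,0.230), with tool y at +71° (a turn of +143.7°).

```bash
python3 -m jog '{"linear":[[26,33,0],[26,33,0],[26,33,0],[26,33,0],[26,33,0],[26,33,0],[26,33,0],[26,33,0],[26,33,0],[26,33,0],[26,33,0],[26,33,0]],"turn":[1,1,1,1,1,1,1,1,1,1,1,1]}' 1 40
python3 -m jog '{"linear":[[-5,36,0],[-5,36,0],[-5,36,0],[-5,36,0],[-5,36,0],[-5,36,0],[-5,36,0],[-5,36,0],[-5,36,0],[-5,36,0],[-5,36,0],[-5,36,0]],"turn":[1,1,1,1,1,1,1,1,1,1,1,1]}'
python3 -m jog '{"linear":[[0,0,-20],[0,0,-20],[0,0,-20],[0,0,-20],[0,0,0],[0,0,0]],"turn":[1,1,1,1,0.7,0]}'
python3 - <<'E'
from h import *
s=sense();c=get_calibration("wrist");im=snapshot("wrist");cv2.imwrite("pics/w1.png",im[:,:,::-1])
Rm=R.from_quat(s['tool_rot']).as_matrix();print(s['t'],s['q'],s['tcp_pos'],np.degrees(np.arctan2(Rm[1,1],Rm[0,1])),Rm[:,2],s['force'])
np.savez("c1.npz",W=c["world_to_cam"],k=[c["fx"],c["cx"],c["cy"]])
E
```

```text
t: 1.6
tcp_pos: [0.4984, -0.1995, 0.4044]
tool_rot: [0.78, 0.626, -0.0, -0.0]
force: [-0.1, -0.4, 0.5]
finger_gap: 1.001
gripper_force: 0.0
t: 3.1
tcp_pos: [0.4374, 0.2324, 0.4044]
tool_rot: [0.363, 0.932, -0.0, -0.0]
force: [1.1, -0.2, -0.2]
finger_gap: 0.999
gripper_force: 0.0
t: 3.85
tcp_pos: [0.4377, 0.2312, 0.3242]
tool_rot: [0.167, 0.986, -0.0, -0.001]
force: [0.5, 0.4, 0.0]
finger_gap: 1.001
gripper_force: 0.0
3.85 [ 2.59888337e-01  4.78443286e-01  1.83368521e+00 -1.41362140e-05
  8.30671053e-01 -9.74916784e-01] [0.43769868 0.23124067 0.32421478] 70.74968803869693 [-1.16367868e-03 -3.20225120e-04 -9.99999272e-01] [0.47972518 0.39032026 0.02100239]
```

View pics/w1.png

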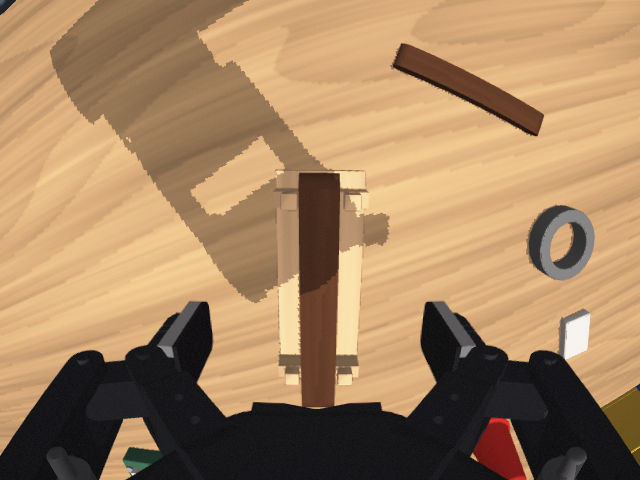

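The wrist view shows the batten centred between the fingers. Its near end is at (299–340,173) and its far end at (302–335,407), beside the tape ring and the small stick.

```bash
python3 - <<'E'
from h import *
z=np.load("c1.npz");c=dict(world_to_cam=z["W"],fx=z["k"][0],cx=z["k"][1],cy=z["k"][2])
Q=np.array([bpw(c,p,.044)[:2] for p in((299.5,174),(340,174),(302,406),(335,406),)])
k=Q[:2].mean(0);f=Q[2:].mean(0);print(Q,k,f,(k+f)/2,np.linalg.norm(f-k),np.linalg.norm(Q[0]-Q[1]),np.linalg.norm(Q[3]-Q[2]))
d=f-k;print(np.degrees(np.arctan2(d[1],d[0])))
E
```

```text
[[0.38890619 0.23536637]
 [0.39786372 0.26106436]
 [0.5723543  0.17004478]
 [0.5818295  0.19695454]] [0.39338496 0.24821536] [0.5770919  0.18349966] [0.48523843 0.21585751] 0.1947725953283568 0.027214408167537004 0.028529189175110766
-19.406180203550218
```

Both measurements agree within 3 mm, and the tool is already over the grasp point. Next: descend and grip.

```bash
python3 -m jog '{"linear":[[0,0,-25],[0,0,-25],[0,0,-25],[0,0,-25],[0,0,-20],[0,0,-12],[0,0,0],[0,0,0]],"turn":[0,0,0,0,0,0,0,0]}'
python3 -m jog '{"linear":[[0,0,0],[0,0,0],[0,0,0],[0,0,0],[0,0,0],[0,0,0],[0,0,0],[0,0,0]],"turn":[0,0,0,0,0,0,0,0]}' 0.1 60
```

```text
t: 4.9
tcp_pos: [0.4381, 0.2314, 0.1933]
tool_rot: [0.167, 0.986, 0.0, 0.001]
force: [0.1, -0.2, -0.3]
finger_gap: 1.0
gripper_force: 0.0
t: 5.9
tcp_pos: [0.438, 0.2315, 0.1932]
tool_rot: [0.167, 0.986, 0.0, 0.001]
force: [-0.5, 2.2, 4.7]
finger_gap: 0.316
gripper_force: 59.6
```

```bash
python3 -m jog '{"linear":[[0,0,15],[0,0,20],[0,0,20],[3,-25,5],[4,-29,0],[4,-29,0],[4,-29,0],[4,-29,0],[4,-29,0],[4,-29,0],[4,-28,0],[0,0,0]],"turn":[0,0,0,0,0.75,0,0,0,0,0,0,0]}'
python3 -m jog '{"linear":[[0,0,0],[0,0,0],[0,0,0]],"turn":[0,0,0]}'
python3 - <<'E'
from h import *
t=snapshot("top");s=sense();c=get_calibration("wrist");w=snapshot("wrist")
Rm=R.from_quat(s['tool_rot']).as_matrix();print(s['t'],s['tcp_pos'],np.degrees(np.arctan2(Rm[1,1],Rm[0,1])),Rm[:,2],s['force'],s['finger_gap'])
np.savez("c2.npz",W=c["world_to_cam"],k=[c["fx"],c["cx"],c["cy"]])
cv2.imwrite("pics/t2full.png",t[:,:,::-1]);cv2.imwrite("pics/w2full.png",w[:,:,::-1])
a=cv2.resize(t[140:270,300:400,::-1],None,fx=4.6,fy=4.6,interpolation=cv2.INTER_CUBIC)
b=cv2.resize(w[:,:,::-1],None,fx=.5,fy=.5) 
o=np.zeros((598,790,3),np.uint8);o[:598,:460]=a[:598,:460];o[:240,465:785]=b;cv2.imwrite("pics/m2.png",o)
E
```

```text
t: 7.4
tcp_pos: [0.4691, 0.0026, 0.2532]
tool_rot: [0.136, 0.991, -0.0, 0.0]
force: [-0.3, 0.1, -0.7]
finger_gap: 0.319
gripper_force: 60.0
t: 7.78
tcp_pos: [0.4685, 0.0051, 0.2528]
tool_rot: [0.134, 0.991, 0.0, -0.0]
force: [1.1, 0.3, -1.7]
finger_gap: 0.317
gripper_force: 60.0
7.825 [0.46861827 0.00494912 0.25273147] 74.61294090077834 [-3.58957859e-04  7.06365295e-05 -9.99999933e-01] [-0.24331189 -0.21035861 -0.60710391] 0.31720502562323327
```

View pics/m2.png

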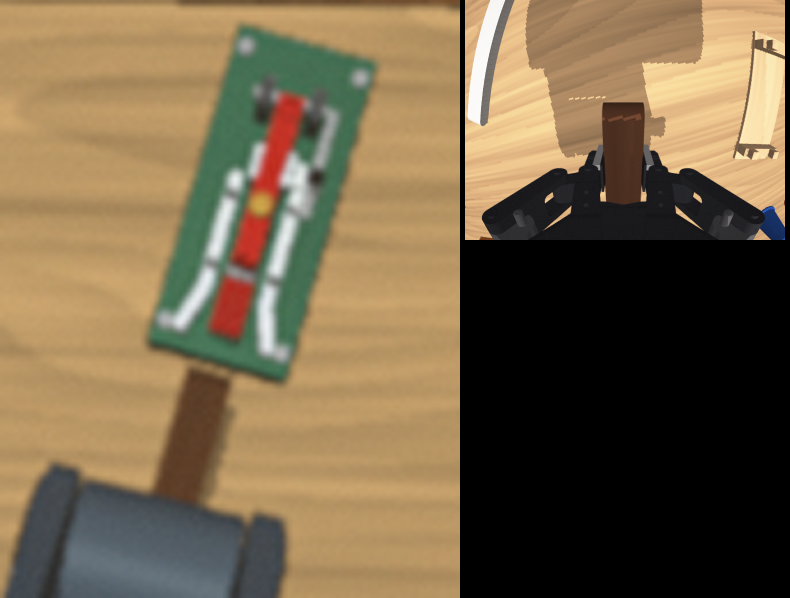

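The crop shows the held batten straight behind the jig mouth, with its tip at crop (188–230,374); the mouth edge is around (148–287,355). I will measure the lateral offset and yaw in rectified views.

```bash
python3 - <<'E'
from h import *
c=get_calibration("top");im=cv2.imread("pics/t2full.png")
M=np.array([.6345,-.0415]);a=np.radians(-15.4);u=np.array([np.cos(a),np.sin(a)]);v=np.array([-u[1],u[0]])
def rect(xs,ys,z):
    m=np.array([[proj(c,np.r_[M+x*u+y*v,z]) for y in ys] for x in xs],np.float32)
    return cv2.remap(im,m[...,0],m[...,1],cv2.INTER_CUBIC).astype(float)
ys=np.arange(-.06,.0601,.0005)
def edges(p):
    g=np.gradient(cv2.GaussianBlur(p[None],(9,1),1.5)[0]);return g
def sub(g,lo,hi,sgn):
    i=np.where((ys>=lo)&(ys<=hi))[0];w=np.clip(sgn*g[i],0,None);k=i[w.argmax()]
    s=slice(k-4,k+5);w=np.clip(sgn*g[s],0,None);return 1e3*(w*ys[s]).sum()/w.sum()
print("jig block sides (red channel falls into green)")
for x0 in(.02,.06,.1,.14,.18):
    p=rect(np.arange(x0-.015,x0+.015,.002),ys,.025)[...,2].mean(0);g=edges(p)
    l,r=sub(g,.03,.058,1),sub(g,-.058,-.03,-1);print(x0,r,l,(l+r)/2)
print("walls")
for x0 in(.05,.065,.08):
    p=rect(np.arange(x0-.006,x0+.006,.002),ys,.035)[...,2].mean(0);g=edges(p)
    o=(sub(g,.013,.032,-1),sub(g,-.032,-.013,1));i=(sub(g,.009,.02,1),sub(g,-.02,-.009,-1));print(x0,o,sum(o)/2,i,sum(i)/2)
print("batten")
for x0 in(-.065,-.05,-.035):
    p=rect(np.arange(x0-.006,x0+.006,.002),ys,.105)[...,2].mean(0);g=edges(p)
    l,r=sub(g,.004,.03,1),sub(g,-.03,-.004,-1);print(x0,r,l,(l+r)/2)
xs=np.arange(-.05,.03,.0005)
p=rect(xs,np.arange(-.004,.004,.001),.095)[...,2].mean(1);g=edges(p);print("tip x",1e3*xs[g.argmax()])
p=rect(xs,np.r_[np.arange(-.035,-.025,.001),np.arange(.025,.035,.001)],.025)[...,2].mean(1);g=edges(p);print("mouth x",1e3*xs[g.argmin()],p[::8].round())
p=rect(np.arange(.16,.25,.0005),np.r_[np.arange(-.03,.03,.002)],.025)[...,2].mean(1);g=edges(p);print("far x",160+.5*g.argmax())
E
```

```text
jig block sides (red channel falls into green)
0.02 -44.98971204600378 45.51895358061098 0.26462076730360096
0.06 -44.46801672762102 44.5572659310621 0.04462460172053895
0.1 -44.49677855709216 44.98165659930037 0.2424390211041043
0.14 -44.49499601475181 44.96830612685514 0.2366550560516636
0.18 -44.470789955669346 44.56430403042413 0.04675703737739312
walls
0.05 (np.float64(24.948208579702897), np.float64(-23.978098506477075)) 0.48505503661291094 (np.float64(15.593469716549166), np.float64(-14.601117166099769)) 0.4961762752246983
0.065 (np.float64(25.022714485745727), np.float64(-24.000537630840856)) 0.5110884274524352 (np.float64(15.503297479430325), np.float64(-14.085949640845943)) 0.7086739192921909
0.08 (np.float64(24.994438262262896), np.float64(-23.967984383843337)) 0.5132269392097797 (np.float64(15.512974983007943), np.float64(-14.090572823739496)) 0.7112010796342236
batten
-0.065 -19.006209990941926 14.5318779573147 -2.237166016813613
-0.05 -17.978495764049363 14.523779225295856 -1.7273582693767535
-0.035 -12.462626053127597 14.958393156306048 1.2478835515892257
tip x 5.500000000000046
mouth x -0.9999999999999593 [186. 187. 186. 181. 181. 182. 184. 188. 189. 186. 184. 185. 138.  62.
  67.  74. 133. 195. 188. 158.]
far x 211.5
```

```bash
python3 - <<'E'
from h import *
c=get_calibration("top");M=np.array([.6345,-.0415]);a=np.radians(-15.4);u=np.array([np.cos(a),np.sin(a)]);v=np.array([-u[1],u[0]])
for q in((188,368),(230,380),(209,374)):
    d=bp(c,(q[0]/4.6+300-.4,q[1]/4.6+140-.4),.097)[:2]-M;print("tip",1e3*d@u,1e3*d@v)
z=np.load("c2.npz");w=dict(world_to_cam=z["W"],fx=z["k"][0],cx=z["k"][1],cy=z["k"][2])
s=sense();d=s['tcp_pos'][:2]-M;print("tcp",1e3*d@u,1e3*d@v)
for q in((603,108),(643,108)):
    d=bpw(w,((q[0]-465)*2,(q[1]-0)*2),.1)[:2]-M;print("rear",1e3*d@u,1e3*d@v)
E
```

```text
tip -20.406750409618137 14.257646998150777
tip -20.360135500235277 -11.17402360424559
tip -20.383437399943382 1.5387810677710483
tcp -172.18619690196178 0.6368591393521215
rear -217.38707049226767 -13.608799748977274
rear -217.37469352393342 13.369928369644219
```

The tip is 20.4 mm before the mouth and lateral errors are 1 mm or less. Next: lower to about 1 mm above deck level, then enter slowly.

```bash
python3 -m jog '{"linear":[[0,-0.4,-20],[0,0,-20],[0,0,-12],[0,0,-6.5],[0,0,0],[0,0,0],[0,0,0]],"turn":[0,0,0,0,0,0,0]}'
python3 -m jog '{"linear":[[4.8,-1.3,0],[4.8,-1.3,0],[4.8,-1.3,0],[4.8,-1.3,0],[4.8,-1.3,0],[4.8,-1.3,0],[4.8,-1.3,0],[0,0,0]],"turn":[0,0,0,0,0,0,0,0]}'
```

```text
t: 8.75
tcp_pos: [0.4689, 0.0039, 0.1947]
tool_rot: [0.134, 0.991, -0.0, 0.001]
force: [-0.2, -0.5, -0.3]
finger_gap: 0.317
gripper_force: 60.0
t: 9.75
tcp_pos: [0.5029, -0.0054, 0.1942]
tool_rot: [0.135, 0.991, -0.0, 0.0]
force: [-0.0, -0.2, -0.6]
finger_gap: 0.316
gripper_force: 60.0
```

```bash
python3 -m jog '{"linear":[[3.9,-1.1,0],[3.9,-1.1,0],[3.9,-1.1,0],[3.9,-1.1,0],[3.9,-1.1,0]],"turn":[0,0,0,0,0]}'
python3 -m jog '{"linear":[[3.9,-1.1,0],[3.9,-1.1,0],[3.9,-1.1,0],[3.9,-1.1,0],[3.9,-1.1,0]],"turn":[0,0,0,0,0]}'
python3 - <<'E'
from h import *
s=sense();M=np.array([.6345,-.0415]);a=np.radians(-15.4);u=np.array([np.cos(a),np.sin(a)])
d=s['tcp_pos'][:2]-M;print("tip",1e3*d@u+151.8,1e3*d@[-u[1],u[0]],s['force']@np.r_[u,0],s['force'],s['ft_torque'])
E
```

```text
t: 10.38
tcp_pos: [0.5176, -0.0094, 0.1934]
tool_rot: [0.134, 0.991, 0.001, -0.008]
force: [-11.2, 2.2, 4.7]
finger_gap: 0.315
gripper_force: 60.8
t: 11.0
tcp_pos: [0.5339, -0.0138, 0.1928]
tool_rot: [0.134, 0.991, 0.001, -0.013]
force: [-18.0, 4.3, 8.0]
finger_gap: 0.313
gripper_force: 61.1
tip 47.41890755721997 -0.04385512746259543 -18.53358948463505 [-18.02954771   4.33575175   7.98670118] [0.63305977 2.15153916 0.02991015]
```

Push is 18 N, and the hand is pressing down 8 N because the wrist is flexing. I will raise slightly to relieve that and go on slowly.

```bash
cat > st.py <<'E'
from h import *
s=sense();M=np.array([.6345,-.0415]);a=np.radians(-15.4);u=np.array([np.cos(a),np.sin(a)])
Rm=R.from_quat(s['tool_rot']).as_matrix();g=s['tcp_pos']+.155*Rm[:,2]
d=g[:2]-M;print("grasp-based tip",(1e3*d@u+151.8).round(1),(1e3*d@[-u[1],u[0]]).round(1),"gz",g[2].round(4),"pushF",(s['force']@np.r_[u,0]).round(1),s['force'].round(1),s['t'],"yaw",np.degrees(np.arctan2(Rm[1,1],Rm[0,1])).round(2))
E
python3 -m jog '{"linear":[[0,0,1],[0,0,1],[1.9,-0.5,0],[1.9,-0.5,0],[1.9,-0.5,0]],"turn":[0,0,0,0,0]}'; python3 st.py
python3 -m jog '{"linear":[[1.9,-0.5,0],[1.9,-0.5,0],[1.9,-0.5,0]],"turn":[0,0,0]}'|grep force;python3 st.py
```

```text
t: 11.62
tcp_pos: [0.5393, -0.0153, 0.1939]
tool_rot: [0.134, 0.991, 0.001, -0.014]
force: [-15.8, 4.5, 1.8]
finger_gap: 0.32
gripper_force: 60.4
grasp-based tip 48.8 -0.1 gz 0.039 pushF -16.4 [-15.8   4.5   1.8] 11.625 yaw 74.58
force: [-20.3, 5.2, 4.3]
gripper_force: 60.6
grasp-based tip 52.7 -0.0 gz 0.0388 pushF -20.9 [-20.3   5.2   4.3] 12.0 yaw 74.59
```

```bash
python3 -m jog '{"linear":[[0,0,1],[0,0,1],[1.4,-0.4,0],[1.4,-0.4,0],[0,0,0]],"turn":[0,0,0,0,0]}'|grep force; python3 st.py
python3 -m jog '{"linear":[[1.4,-0.4,0],[1.4,-0.4,0],[1.4,-0.4,0]],"turn":[0,0,0]}'|grep force;python3 st.py
```

```text
force: [-17.2, 4.8, 0.7]
gripper_force: 60.2
grasp-based tip 55.2 -0.1 gz 0.0403 pushF -17.8 [-17.2   4.8   0.7] 12.625 yaw 74.59
force: [-4.0, -0.4, -7.4]
gripper_force: 59.4
grasp-based tip 69.2 -0.2 gz 0.0414 pushF -3.7 [-4.  -0.4 -7.4] 13.0 yaw 74.56
```

The nose has climbed onto the batten top (tip 69 mm in, push down to 4 N). I will lower back 2.5 mm and feel for the plunger.

```bash
python3 -m jog '{"linear":[[0,0,-1],[0,0,-1],[0,0,-0.5],[0,0,0]],"turn":[0,0,0,0]}'|grep force; python3 st.py
python3 -m jog '{"linear":[[1.9,-0.5,0],[1.9,-0.5,0],[1.9,-0.5,0],[1.9,-0.5,0],[0,0,0]],"turn":[0,0,0,0,0]}'|grep force;python3 st.py
```

```text
force: [-5.8, 2.1, -1.9]
gripper_force: 59.7
grasp-based tip 72.1 -0.3 gz 0.0401 pushF -6.1 [-5.8  2.1 -1.9] 13.5 yaw 74.54
force: [-3.7, 1.5, -3.3]
gripper_force: 59.7
grasp-based tip 80.5 -0.2 gz 0.0402 pushF -4.0 [-3.7  1.5 -3.3] 14.125 yaw 74.54
```

```bash
python3 -m jog '{"linear":[[1,-0.3,-0.5],[1,-0.3,0],[1,-0.3,0],[1,-0.3,0]],"turn":[0,0,0,0]}'|grep ^force;python3 st.py
python3 -m jog '{"linear":[[1,-0.3,0],[1,-0.3,0],[1,-0.3,0],[1,-0.3,0]],"turn":[0,0,0,0]}'|grep ^force;python3 st.py
```

```text
force: [-5.8, 2.1, -2.3]
grasp-based tip 84.2 -0.3 gz 0.0397 pushF -6.1 [-5.8  2.1 -2.3] 14.625 yaw 74.55
force: [-6.3, 1.6, -3.3]
grasp-based tip 88.4 -0.4 gz 0.0397 pushF -6.5 [-6.3  1.6 -3.3] 15.125 yaw 74.55
```

```bash
python3 -m jog '{"linear":[[1,-0.3,0],[1,-0.3,0],[1,-0.3,0]],"turn":[0,0,0]}'|grep ^force;python3 st.py
python3 -m jog '{"linear":[[1,-0.3,0],[1,-0.3,0]],"turn":[0,0]}'|grep ^force;python3 st.py
```

```text
force: [-6.2, 1.4, -3.3]
grasp-based tip 91.6 -0.5 gz 0.0397 pushF -6.3 [-6.2  1.4 -3.3] 15.5 yaw 74.55
force: [-5.9, 1.7, -3.7]
grasp-based tip 93.7 -0.5 gz 0.0397 pushF -6.1 [-5.9  1.7 -3.7] 15.75 yaw 74.55
```

```bash
for i in 1; do python3 -m jog '{"linear":[[1,-0.3,0],[1,-0.3,0]],"turn":[0,0]}'|grep ^force;python3 st.py; done
python3 -m jog '{"linear":[[1,-0.25,0],[1,-0.25,0]],"turn":[0,0]}'|grep ^force;python3 st.py
```

```text
force: [-5.7, 1.7, -2.6]
grasp-based tip 95.8 -0.5 gz 0.0397 pushF -5.9 [-5.7  1.7 -2.6] 16.0 yaw 74.55
force: [-6.1, 2.0, -3.6]
grasp-based tip 98.0 -0.5 gz 0.0396 pushF -6.5 [-6.1  2.  -3.6] 16.25 yaw 74.54
```

```bash
python3 -m jog '{"linear":[[1,-0.25,0],[1,-0.25,0]],"turn":[0,0]}'|grep ^force;python3 st.py
```

```text
force: [-6.4, 1.7, -2.6]
grasp-based tip 100.0 -0.5 gz 0.0396 pushF -6.7 [-6.4  1.7 -2.6] 16.5 yaw 74.55
```

```bash
python3 -m jog '{"linear":[[1,-0.25,0],[1,-0.25,0]],"turn":[0,0]}'|grep ^force;python3 st.py
python3 -m jog '{"linear":[[1,-0.25,0]],"turn":[0]}'|grep ^force;python3 st.py
```

```text
force: [-4.9, 2.2, -3.4]
grasp-based tip 102.1 -0.4 gz 0.0396 pushF -5.3 [-4.9  2.2 -3.4] 16.75 yaw 74.55
force: [-6.6, 1.5, -3.2]
grasp-based tip 103.2 -0.4 gz 0.0396 pushF -6.7 [-6.6  1.5 -3.2] 16.875 yaw 74.54
```

```bash
python3 -m jog '{"linear":[[1,-0.25,0]],"turn":[0]}'|grep ^force;python3 st.py
```

```text
force: [-6.6, 2.4, -3.7]
grasp-based tip 104.2 -0.4 gz 0.0396 pushF -7.0 [-6.6  2.4 -3.7] 17.0 yaw 74.54
```

```bash
python3 -m jog '{"linear":[[1,-0.25,0]],"turn":[0]}'|grep ^force;python3 st.py
```

```text
force: [-6.2, 3.0, -3.4]
grasp-based tip 105.3 -0.3 gz 0.0396 pushF -6.8 [-6.2  3.  -3.4] 17.125 yaw 74.55
```

```bash
python3 -m jog '{"linear":[[1,-0.25,0]],"turn":[0]}'|grep ^force;python3 st.py
python3 -m jog '{"linear":[[1,-0.25,0]],"turn":[0]}'|grep ^force;python3 st.py
```

```text
force: [-5.6, 2.2, -3.8]
grasp-based tip 106.3 -0.3 gz 0.0396 pushF -5.9 [-5.6  2.2 -3.8] 17.25 yaw 74.54
force: [-5.8, 0.5, -3.8]
grasp-based tip 107.4 -0.3 gz 0.0396 pushF -5.7 [-5.8  0.5 -3.8] 17.375 yaw 74.54
```

```bash
python3 -m jog '{"linear":[[1,-0.25,0]],"turn":[0]}'|grep ^force;python3 st.py
python3 -m jog '{"linear":[[0.5,-0.15,0]],"turn":[0]}'|grep ^force;python3 st.py
```

```text
force: [-5.7, 1.5, -3.5]
grasp-based tip 108.4 -0.3 gz 0.0396 pushF -5.9 [-5.7  1.5 -3.5] 17.5 yaw 74.55
force: [-6.1, 2.2, -3.3]
grasp-based tip 108.6 -0.3 gz 0.0395 pushF -6.5 [-6.1  2.2 -3.3] 17.625 yaw 74.54
```

```bash
python3 -m jog '{"linear":[[1,-0.25,0]],"turn":[0]}'|grep ^force;python3 st.py
python3 -m jog '{"linear":[[1,-0.25,0]],"turn":[0]}'|grep ^force;python3 st.py
```

```text
force: [-8.7, 2.4, -1.7]
grasp-based tip 108.6 -0.2 gz 0.0394 pushF -9.0 [-8.7  2.4 -1.7] 17.75 yaw 74.55
force: [-8.9, 2.7, -1.6]
grasp-based tip 108.9 -0.2 gz 0.0394 pushF -9.3 [-8.9  2.7 -1.6] 17.875 yaw 74.55
```

```bash
python3 -m jog '{"linear":[[1,-0.25,0]],"turn":[0]}'|grep ^force;python3 st.py
python3 -m jog '{"linear":[[0.5,-0.15,0]],"turn":[0]}'|grep ^force;python3 st.py
```

```text
force: [-11.8, 2.6, -0.2]
grasp-based tip 109.4 -0.2 gz 0.0393 pushF -12.0 [-11.8   2.6  -0.2] 18.0 yaw 74.55
force: [-11.3, 2.3, -1.2]
grasp-based tip 109.6 -0.2 gz 0.0392 pushF -11.5 [-11.3   2.3  -1.2] 18.125 yaw 74.54
```

Contact was felt at about 108.5 mm. I am aiming for roughly 3 mm of compression.

```bash
python3 -m jog '{"linear":[[1,-0.25,0]],"turn":[0]}'|grep ^force;python3 st.py
python3 -m jog '{"linear":[[1,-0.25,0]],"turn":[0]}'|grep ^force;python3 st.py
```

```text
force: [-11.7, 2.4, 0.2]
grasp-based tip 110.2 -0.1 gz 0.0392 pushF -11.9 [-11.7   2.4   0.2] 18.25 yaw 74.54
force: [-12.2, 1.7, 0.5]
grasp-based tip 110.7 -0.1 gz 0.0392 pushF -12.3 [-12.2   1.7   0.5] 18.375 yaw 74.54
```

```bash
python3 -m jog '{"linear":[[0.5,-0.15,0],[0,0,0]],"turn":[0,0]}'|grep ^force;python3 st.py
```

```text
force: [-13.0, 3.4, 0.3]
grasp-based tip 110.8 -0.1 gz 0.0391 pushF -13.4 [-13.    3.4   0.3] 18.625 yaw 74.55
```

```bash
python3 -m jog '{"linear":[[0.8,-0.2,0]],"turn":[0]}'|grep ^force;python3 st.py
python3 -m jog '{"linear":[[0.5,-0.15,0],[0,0,0]],"turn":[0,0]}'|grep ^force;python3 st.py
```

```text
force: [-12.6, 3.5, 1.5]
grasp-based tip 111.4 -0.1 gz 0.0391 pushF -13.1 [-12.6   3.5   1.5] 18.75 yaw 74.55
force: [-13.9, 3.3, 0.9]
grasp-based tip 111.5 -0.1 gz 0.0391 pushF -14.3 [-13.9   3.3   0.9] 19.0 yaw 74.54
```

The plunger is about 3 mm in. Next: release gently and look.

```bash
python3 -m jog '{"linear":[[0,0,0],[0,0,0],[0,0,0],[0,0,0],[0,0,0],[0,0,0],[0,0,0],[0,0,0]],"turn":[0,0,0,0,0,0,0,0]}' 0.7 20;python3 st.py
python3 - <<'E'
from h import *
w=snapshot("wrist");t=snapshot("scene")
a=cv2.resize(t[225:335,170:350,::-1],None,fx=4,fy=4,interpolation=cv2.INTER_CUBIC)
cv2.imwrite("pics/s3.png",a);cv2.imwrite("pics/w3.png",w[:,:,::-1])
E
```

```text
t: 20.0
tcp_pos: [0.6022, -0.0328, 0.1952]
tool_rot: [0.135, 0.991, 0.0, -0.0]
force: [0.3, 0.2, 0.3]
finger_gap: 0.7
gripper_force: 0.0
grasp-based tip 118.3 -0.2 gz 0.0402 pushF 0.3 [0.3 0.2 0.3] 20.0 yaw 74.54
```

View pics/s3.png

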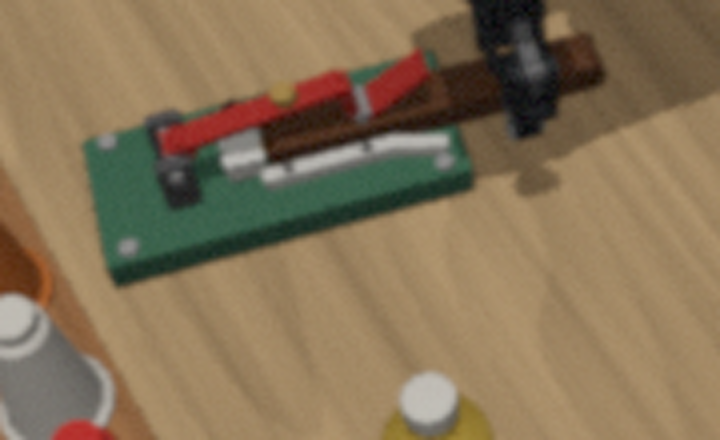

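The picture shows the batten under the raised red finger, flat on the deck, with its end (crop 265,145) almost at the stop block (240,155). Next: withdraw straight up and check where the rear end is.

```bash
python3 -m jog '{"linear":[[0,0,0],[0,0,0],[0,0,15],[0,0,25],[0,0,30],[0,0,30],[0,0,30],[-10,0,20],[-40,0,0],[-40,0,0],[-40,0,0],[0,0,0]],"turn":[0,0,0,0,0,0,0,0,0,0,0,0]}' 1
python3 - <<'E'
from h import *
t=snapshot("top");s=sense();c=get_calibration("wrist");w=snapshot("wrist")
cv2.imwrite("pics/t4f.png",t[:,:,::-1]);cv2.imwrite("pics/w4.png",w[:,:,::-1])
np.savez("c4.npz",W=c["world_to_cam"],k=[c["fx"],c["cx"],c["cy"]])
a=cv2.resize(t[140:270,300:400,::-1],None,fx=4.6,fy=4.6,interpolation=cv2.INTER_CUBIC)
b=cv2.resize(w[:,:,::-1],None,fx=.5,fy=.5) 
o=np.zeros((598,790,3),np.uint8);o[:598,:460]=a[:598];o[:240,465:785]=b;cv2.imwrite("pics/m4.png",o)
E
```

```text
t: 21.6
tcp_pos: [0.4691, -0.0321, 0.3459]
tool_rot: [0.135, 0.991, 0.0, -0.002]
force: [0.5, 0.1, 1.3]
finger_gap: 0.999
gripper_force: 0.0
```

View pics/m4.png

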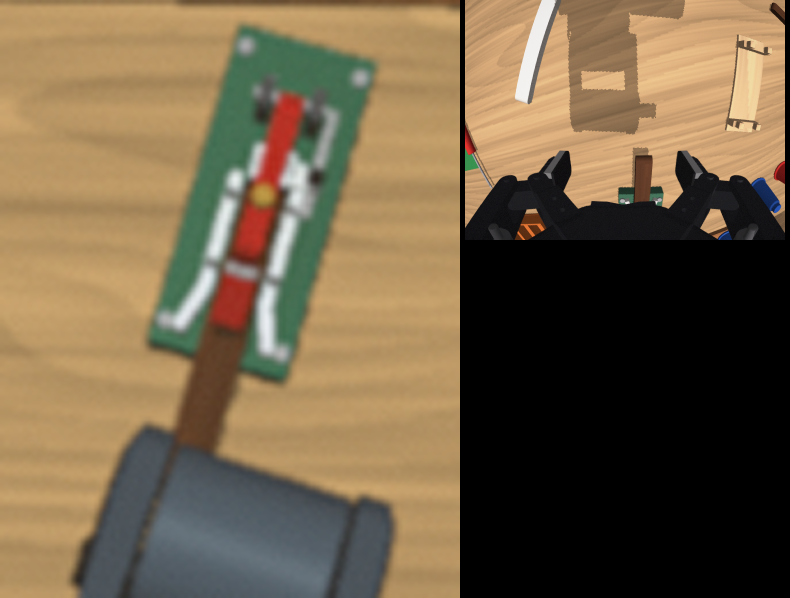

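The red finger is raised, resting on the batten, which lies straight between the guides. In the wrist view its rear end is at about (356,312), in full-resolution pixels.

```bash
python3 - <<'E'
from h import *
z=np.load("c4.npz");c=dict(world_to_cam=z["W"],fx=z["k"][0],cx=z["k"][1],cy=z["k"][2])
im=cv2.imread("pics/w4.png")
M=np.array([.6345,-.0415]);a=np.radians(-15.4);u=np.array([np.cos(a),np.sin(a)]);v=np.array([-u[1],u[0]])
def prof(pts,z):
    m=np.array([[proj(c,np.r_[M+x*u+y*v,z],True) for x,y in r] for r in pts],np.float32)
    return cv2.remap(im,m[...,0],m[...,1],cv2.INTER_LINEAR)[...,2].astype(float).mean(1)
xs=np.arange(-.12,-.06,.0005)
for z in(.035,.04):
    p=prof([[(x,y) for y in np.arange(-.006,.007,.002)] for x in xs],z);g=np.gradient(cv2.GaussianBlur(p[None],(9,1),1.5)[0]);print(z,"rear",1e3*xs[g.argmin()],g.min())
ys=np.arange(-.03,.0301,.0005)
for x0 in(-.07,-.05,-.03,-.015):
    p=prof([[(x,y) for x in np.arange(x0-.005,x0+.005,.002)] for y in ys],.045);g=np.gradient(cv2.GaussianBlur(p[None],(9,1),1.5)[0])
    h=ys>0;l=ys[h][g[h].argmax()];r=ys[~h][g[~h].argmin()];print(x0,r*1e3,l*1e3,(l+r)*500)
E
```

```text
0.035 rear -90.49999999999997 -21.589865343182808
0.04 rear -92.99999999999997 -22.428652328509614
-0.07 -16.499999999999986 13.000000000000039 -1.7499999999999738
-0.05 -16.499999999999986 13.000000000000039 -1.7499999999999738
-0.03 -16.999999999999986 13.000000000000039 -1.999999999999974
-0.015 -17.99999999999999 6.500000000000034 -5.749999999999977
```

The position from this view is ambiguous by about 2 mm because of a shadow behind the batten. I will settle it by touch: close the fingers and press the rear end gently.

```bash
python3 -m jog '{"linear":[[15,8,0],[15,8,0],[14.9,7.8,0],[0,0,-30],[0,0,-30],[0,0,-30],[0,0,-30],[0,0,-20],[0,0,-12],[0,0,0],[0,0,0]],"turn":[0,0,0,0,0,0,0,0,0,0,0]}' 0 20;python3 st.py
```

```text
t: 23.08
tcp_pos: [0.5176, -0.0089, 0.1937]
tool_rot: [0.134, 0.991, -0.0, 0.001]
force: [-0.4, 0.7, -0.7]
finger_gap: 0.003
gripper_force: 0.0
grasp-based tip 30.7 0.4 gz 0.0387 pushF -0.6 [-0.4  0.7 -0.7] 23.075 yaw 74.55
```

```bash
python3 -m jog '{"linear":[[4.8,-1.3,0],[4.8,-1.3,0],[2.9,-0.8,0],[1.9,-0.5,0],[1.9,-0.5,0]],"turn":[0,0,0,0,0]}'|grep ^force;python3 st.py
python3 -m jog '{"linear":[[1.9,-0.5,0],[1,-0.25,0]],"turn":[0,0]}'|grep ^force;python3 st.py
```

```text
force: [-0.1, 0.6, 0.1]
grasp-based tip 46.9 0.2 gz 0.0382 pushF -0.2 [-0.1  0.6  0.1] 23.7 yaw 74.54
force: [0.4, 0.6, 0.2]
grasp-based tip 49.9 0.3 gz 0.0382 pushF 0.3 [0.4 0.6 0.2] 23.95 yaw 74.54
```

```bash
python3 -m jog '{"linear":[[1,-0.25,0],[1,-0.25,0]],"turn":[0,0]}'|grep ^force;python3 st.py
python3 -m jog '{"linear":[[1,-0.25,0],[1,-0.25,0]],"turn":[0,0]}'|grep ^force;python3 st.py
```

```text
force: [0.4, -0.0, -0.9]
grasp-based tip 51.9 0.4 gz 0.0382 pushF 0.4 [ 0.4 -0.  -0.9] 24.2 yaw 74.54
force: [-3.7, 0.6, 2.8]
grasp-based tip 52.4 0.4 gz 0.0381 pushF -3.7 [-3.7  0.6  2.8] 24.45 yaw 74.55
```

```bash
python3 -m jog '{"linear":[[1,-0.25,0]],"turn":[0]}'|grep ^force;python3 st.py
python3 -m jog '{"linear":[[1,-0.25,0]],"turn":[0]}'|grep ^force;python3 st.py
```

```text
force: [-5.1, 0.9, 4.5]
grasp-based tip 52.5 0.4 gz 0.038 pushF -5.2 [-5.1  0.9  4.5] 24.575 yaw 74.55
force: [-7.2, 1.0, 5.7]
grasp-based tip 52.6 0.4 gz 0.038 pushF -7.2 [-7.2  1.   5.7] 24.7 yaw 74.56
```

Contact puts the tip at 111.6 mm, the same as before release, so nothing sprang back (plunger about 3 mm in). I will retreat and hand in.

```bash
python3 -m jog '{"linear":[[-3,0.8,0],[-6,1.6,0],[-15,4,0],[-15,4,0],[0,0,30],[0,0,40],[0,0,40],[0,0,0],[0,0,0]],"turn":[0,0,0,0,0,0,0,0,0]}'
python3 - <<'E'
from h import *
t=snapshot("scene");a=cv2.resize(t[225:335,170:350,::-1],None,fx=4,fy=4,interpolation=cv2.INTER_CUBIC)
cv2.imwrite("pics/s5.png",a)
E
```

```text
t: 25.82
tcp_pos: [0.5032, -0.0052, 0.303]
tool_rot: [0.135, 0.991, -0.0, 0.0]
force: [0.1, 0.6, -1.0]
finger_gap: -0.001
gripper_force: 0.0
```

View pics/s5.png

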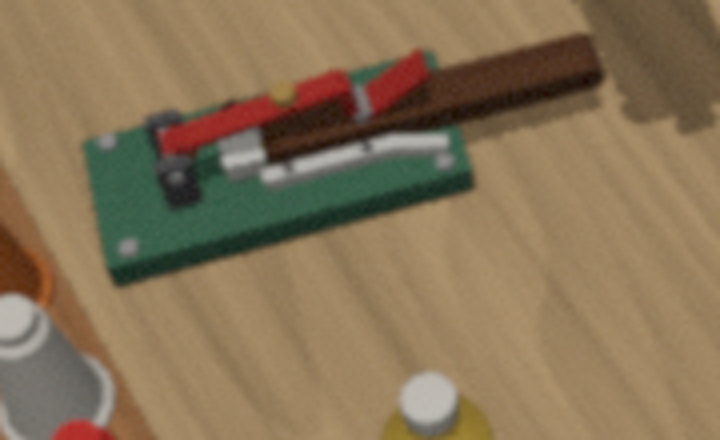

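The batten lies flat and straight under the raised finger, with its end at the stop block (crop 262,150). The robot is clear.

```bash
python3 -c "
from station import *
print(sign_off())"
```

```text
the job is handed in; nothing more can be done
None
```

The job is handed in: the batten is flat and straight under the raised finger, with the plunger about 3 mm in by feel (not seen directly), the push never read above 21 N, and the robot is clear at about 26 s.

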